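Lock the chisel in its dressing clamp

ROBOT

A 6-joint arm with a two-finger parallel gripper is mounted at the origin on a cart in front of the work surface, level with it; the furniture and walls round the work are solid. World frame = base frame: x ahead of the robot, y to its left, z up, the work surface at z = 0. Lengths are in mm, angles in degrees, forces in N, time in s.
With the tool pointing down it reaches from about 350 to 850 mm from the base axis. Payload 8.1 kg.
Tool frame: the origin (TCP) lies midway between the tips of the shut fingers; the grasp point (between the pads) lies 19 mm behind it; z points along the fingers, y is the line along which they close (so a half turn about z gives the same grasp; the last joint's range is limited). The gripper opens to 85 mm and grips with 20 to 120 N. Pads are 22 mm wide; open, the fingers measure 114 mm over their backs; the gripper's body (76 mm by 85 mm) begins 54 mm behind the grasp point. The pads swing forward as they close: fully open they stand 13 mm farther back than shut.
Start: joints at [71.654, 7.471, 85.268, -0, 87.261, -4.893], TCP at [139.567, 583.546, 231.292] pointing down, gripper open.
Joint ranges: [-169.43, 169.43], [-51.17, 129.36], [1.28, 143.12], [-76.62, 256.62], [0, 156.53], [-152.29, 152.29]. Speed limits (degrees/s): [136.94, 136.94, 159.86, 180, 180, 180].

INTERFACE

Orientations are given as [roll, pitch, yaw] about the fixed x, y, z axes, in that order (R = Rz(yaw) Ry(pitch) Rx(roll)).
In Python, from bench import r gives the robot as it stands.
- The arm moves only by the tool step_arm, never from a script. Its arguments are lists of equal length, an entry for each row: "delta_pos": the shift along the world's x, y, z in units of 200 mm (1.0 is 200 mm), a list of three; "spin": the turn about the world's z in units of 180 degrees (1.0 is 180 degrees). In form: {"delta_pos": [[dx, dy, dz], ...], "spin": [spin, ...]}. A call has 1 to 8 rows; each row shifts and turns the commanded pose from where the row before left it; what a row does not reach is not made up. A row lasts 1/8 s, in which the tool goes at most 62.5 mm and 10.7 degrees, less where a joint would pass 70% of its speed; a pose out of reach is approached as far as the arm can. A call with a number of a shift or a turn outside -1 to 1 is refused whole. A call with a gripper value outside its range is refused whole. "gripper" is the opening, from -1 (shut) to 1 (fully open), set as the call begins (left out, the last holds). The fingers move at their own pace and stop on an object; "squeeze" is the grip in N (left out, the last holds). Time passes only in rows, so rows that do not move let the fingers close. It gives the time, the measured TCP pose, the force, the opening and the grip force at its end, in the units of the state.
- r.sense(): the state, without advancing time (a new reading comes with each control period).
- r.snapshot(name): name is "side" or "top"; returns a dict with "pixels" (480x640x3 uint8, blue, green, red), "fx", "fy", "cx", "cy" (pixels), "camera_from_world" (4x4, takes a point from world to camera coordinates). Camera axes: x right, y up, looking along -z (the intrinsics and any distortion apply to the point x, -y, -z); pixel columns grow to the right and rows downward; lengths in mm; the calibration is good to about 2 mm. A picture is of the moment at which its call begins. There is no depth.
- r.hand_in(): hands the job in; it is judged then, once.
The state is a dict: "time": time; "joint_pos": joint angles; "qd": joint speeds; "joint_efforts": joint torques, N m; "tool_pos": TCP position; "tcp_rot": TCP orientation; "ft_force": force on the tool from outside, world axes, zero at the start; "wrist_torque": the same for the moment, N m; "finger_gap": finger opening in mm; "grip_force": force on a finger pad.
Only numpy, scipy, OpenCV 4.12 (cv2) and the standard library are available. Lean on these libraries where they do the work, as an engineer would, in place of code of your own. Each camera call takes 0.05 s, during which the arm holds its last target. There are 200 camera calls.

TASK

Two identical blue quarter-turn clamps stand on the table, and a chisel has been laid in the channel of one of them. Lock that clamp: turn its red bar knob clockwise (seen from above) until it clicks past its detent and its steel keeper arm lies across the chisel, then let go. Leave the chisel lying in its channel and the empty clamp open.

Things in the scene. Friction and masses are not known exactly. Their poses are not given: they have to be found in the camera images.
- chisel_knob_grip (a point): Knob of the blue clamp holding the chisel: point on its vertical axis amid the red bar grip, 72 mm above the table. Bar 50 mm long, 14 wide (grip across this), 28 high, top at 86 mm. Turns with the knob: x along the bar, the way the keeper arm points; y across the bar; z up. The steel keeper arm below it reaches 69 mm from the axis, top at 46 mm; no other part is above 46 mm.
- chisel_knob (a joint): Turn of that knob, rad: 0 open (stop), growing clockwise seen from above, 1.40 (80 degrees) locked (stop, keeper arm square across the chisel). A sprung detent resists with at most 0.15 N m and crests at 0.84: let go before that it springs back to 0, past about 0.95 it snaps on to 1.40 by itself.
- spare_knob (a joint): Turn of the same kind of knob on the identical empty clamp, 0.18 to 0.42 m to the left or right, rad: 0 open, where it must stay; grows clockwise seen from above.
- chisel: Flat steel stone chisel with a blue band, 21 x 190 x 15 mm, loose in the railed channel of the clamp to be locked (a fixed base, 140 x 100 x 14 mm), its top about 35 mm above the table, its middle about 60 mm from the knob's axis. Origin: centre of its underside; y along its length.

How it is judged (in metres and radians):
At the end, for the whole second after the job is handed in: The knob of the clamp with the chisel rests past its detent within 10 degrees of the locked stop, the knob of the empty clamp is still open (within 11 degrees), and the chisel lies still within 20 mm of where it lay in its channel (value of joint chisel_knob above 1.22 rad and value of joint spare_knob below 0.2 rad and distance of chisel from where it was at the start of the episode below 0.02 m and linear speed of chisel below 0.02 m/s); the robot touches nothing.
It fails at once if the empty clamp's knob is turned past its detent (value of joint spare_knob above 0.84 rad).
It also fails if it takes over 32 s, if anything falls off the work surface, if the arm or the gripper's body presses on something with over 40 N, if the wrist force passes 120 N, or if a joint passes its speed limit or range.

## Working session

There is one attempt and no reset: what is moved stays moved. The work goes in short steps, Python scripts to look and compute and a tool call to move; the robot and the scene stay as the last step left them, time stands still between calls to the robot, and variables do not carry over. Pictures are saved under pics/ and viewed, at most 10 in all, crops included, and the job is handed in when it is done.

Besides the shell and the picture viewer there is one more tool, called after "Emit:" as name(argument=value, ...) on one line, values as JSON. step_arm: Moves the arm, as the interface text tells. Shifts and turns lie within -1 to 1; 1 stands for 200 mm of shift or 180 degrees of turn. Its arguments: {"type":"object","properties":{"delta_pos":{"type":"array","items":{"type":"array","items":{"type":"number","minimum":-1,"maximum":1}}},"spin":{"type":"array","items":{"type":"number","minimum":-1,"maximum":1}},"gripper":{"type":"number"},"squeeze":{"type":"number"}},"required":["delta_pos","spin"]}

```bash
mkdir -p pics; cat > h.py <<'E'
from bench import r
import cv2, numpy as np
def snap(n,f):
    s=r.snapshot(n); s["pixels"]=np.array(s["pixels"]); cv2.imwrite("pics/"+f,s["pixels"]); return s
def ray(s,u,v,z):
    T=np.array(s["camera_from_world"]); R=T[:3,:3]; c=-R.T@T[:3,3]
    d=R.T@np.array([(u-s["cx"])/s["fx"],-(v-s["cy"])/s["fy"],-1])
    return (c+d*(z-c[2])/d[2]).round(1)
E
python3 - <<'E'
from h import *
import pickle
for n in("top","side"):
    s=snap(n,n+"0.png"); pickle.dump(s,open(n+"0.pkl","wb"))
    print(n,{k:v for k,v in s.items() if k!="pixels"})
    h=cv2.cvtColor(s["pixels"],cv2.COLOR_BGR2HSV)
    m=((h[...,0]<8)|(h[...,0]>172))&(h[...,1]>130)&(h[...,2]>60)
    cs,_=cv2.findContours(m.astype(np.uint8),cv2.RETR_EXTERNAL,2)
    for c in cs:
        if cv2.contourArea(c)>40:
            q=cv2.minAreaRect(c); print(q,cv2.contourArea(c),[ray(s,*p,86) for p in cv2.boxPoints(q)],ray(s,*q[0],86))
print(r.sense())
E
```

```text
top {'fx': 498.7363180726112, 'fy': 498.7363180726112, 'cx': 316.0412789236334, 'cy': 235.12177321916008, 'camera_from_world': array([[ 2.21684210e-02, -9.99715966e-01, -8.74915222e-03,
         5.30066210e+00],
       [ 9.98660856e-01,  2.17341516e-02,  4.69480759e-02,
        -5.02631075e+02],
       [-4.67445857e-02, -9.77820056e-03,  9.98859014e-01,
        -8.99362216e+02],
       [ 0.00000000e+00,  0.00000000e+00,  0.00000000e+00,
         1.00000000e+00]])}
((248.22921752929688, 264.7454833984375), (29.4002628326416, 8.07232666015625), 12.26477336883545) 192.5 [array([444.8, 153.6,  86. ]), array([458.1, 151.1,  86. ]), array([448.7, 102.6,  86. ]), array([435.5, 105.1,  86. ])] [446.8 128.1  86. ]
((420.05010986328125, 250.81947326660156), (29.654943466186523, 8.29695987701416), 15.52410888671875) 201.5 [array([ 475.8, -133.2,   86. ]), array([ 489.3, -136.7,   86. ]), array([ 477. , -184.6,   86. ]), array([ 463.6, -181. ,   86. ])] [ 476.4 -158.9   86. ]
((539.5, 242.0), (14.0, 5.0), 90.0) 42.5 [array([ 507.2, -353.7,   86. ]), array([ 507.3, -362. ,   86. ]), array([ 483.9
[... 4987 characters left out ...]
2.7  86. ]
{'time': 0.1, 'joint_pos': array([ 7.16549342e+01,  7.51103705e+00,  8.53234893e+01, -1.66607268e-03,
        8.72625946e+01, -4.89293198e+00]), 'qd': array([-0.10447356, -0.02945549, -0.14706091, -0.03191005, -0.0197188 ,
       -0.00648602]), 'joint_efforts': array([ 1.03530463e-03, -5.70931292e+01, -5.01954854e+01, -1.11540021e-04,
        7.69588631e-03, -3.98461339e-05]), 'tool_pos': array([139.4077159 , 583.06119702, 230.34236398]), 'tcp_rot': array([-1.79903091e+02, -6.62586590e-03,  1.66547942e+02]), 'ft_force': array([-0.09426958,  0.17852111, -0.13838421]), 'wrist_torque': array([-0.03231285, -0.03399035,  0.01078403]), 'grip_force': 0.0, 'finger_gap': 85.64486504440902}
```

View pics/top0.png

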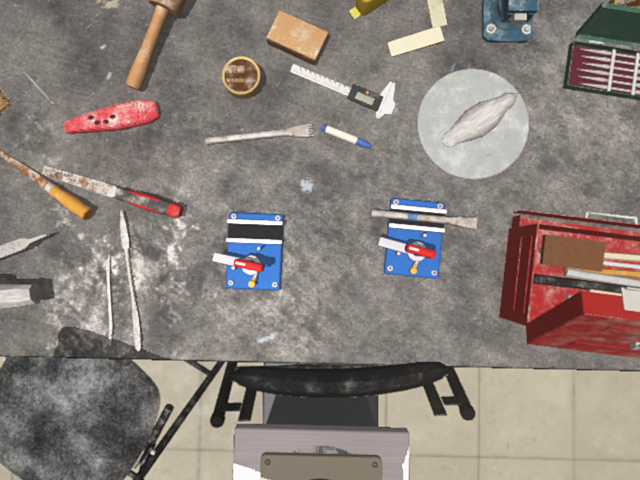

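View pics/side0.png

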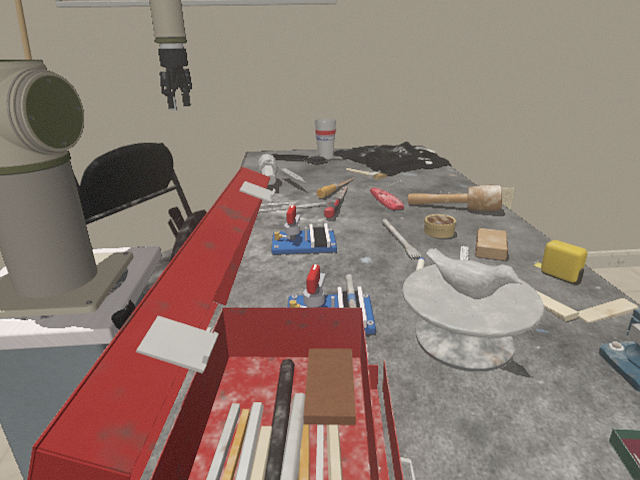

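The chisel is in the right-hand clamp, at top-view (425,218). Its red knob is at (420,251), which gives about (476,-159), with the bar and arm yaw at about 75°. The left clamp, with its knob at (248,265), is empty. I'll move over the right-hand clamp at height, spinning about -91° in total.

Emit:
step_arm(delta_pos=[[0.15,-0.2,0],[0.15,-0.2,0],[0.15,-0.2,0],[0.15,-0.2,0],[0.15,-0.2,0],[0.15,-0.2,0],[0.15,-0.2,0],[0.15,-0.2,0]], spin=[-0.03,-0.03,-0.03,-0.03,-0.03,-0.03,-0.03,-0.03], gripper=1)

```text
time: 1.1
tool_pos: [380.1, 262.0, 231.0]
tcp_rot: [-180.0, -0.0, 123.2]
ft_force: [0.7, 0.8, 0.2]
finger_gap: 85.3
grip_force: 0.0
```

Emit:
step_arm(delta_pos=[[0.15,-0.2,0],[0.15,-0.2,0],[0.03,-0.2,0],[0.03,-0.2,0],[0.03,-0.2,0],[0.03,-0.2,0],[0.03,-0.2,0],[0.03,-0.2,0]], spin=[-0.03,-0.03,-0.03,-0.03,-0.03,-0.03,-0.03,-0.03])

```text
time: 2.1
tool_pos: [475.3, -57.7, 230.9]
tcp_rot: [-180.0, -0.0, 80.0]
ft_force: [0.6, 0.1, -0.4]
finger_gap: 85.8
grip_force: 0.0
```

```bash
python3 - <<'E'
from h import *
import pickle
s=r.sense(); print(s["time"],s["tool_pos"],s["tcp_rot"],s["joint_pos"].round(1))
T=pickle.load(open("top0.pkl","rb")); S=pickle.load(open("side0.pkl","rb"))
print("side centre z72",ray(S,313,279,72))
h=cv2.cvtColor(T["pixels"],cv2.COLOR_BGR2HSV)
m=(((h[...,0]<8)|(h[...,0]>172))&(h[...,1]>130)&(h[...,2]>60))[235:270,400:440]
v,u=np.nonzero(m); P=np.array([ray(T,a+400,b+235,86)[:2] for a,b in zip(u,v)])
c=P.mean(0); w,V=np.linalg.eigh(np.cov((P-c).T)); print("pca",c,np.degrees(np.arctan2(V[1,1],V[0,1])),np.sqrt(12*w))
big=lambda a:cv2.resize(a,None,fx=5,fy=5,interpolation=cv2.INTER_CUBIC)
cv2.imwrite("pics/c0.png",np.hstack([big(T["pixels"][200:290,370:450]),big(S["pixels"][250:340,280:360])]))
E
```

```text
2.1 [475.33403746 -57.71056842 230.92094621] [-1.79968846e+02 -5.94835104e-03  7.99675685e+01] [-13.1 -11.6 103.9   0.   87.7  -3. ]
side centre z72 [ 477.3 -161.7   72. ]
pca [ 476.19371981 -160.30531401] 76.16281752494427 [14.1443522  48.74292559]
```

View pics/c0.png

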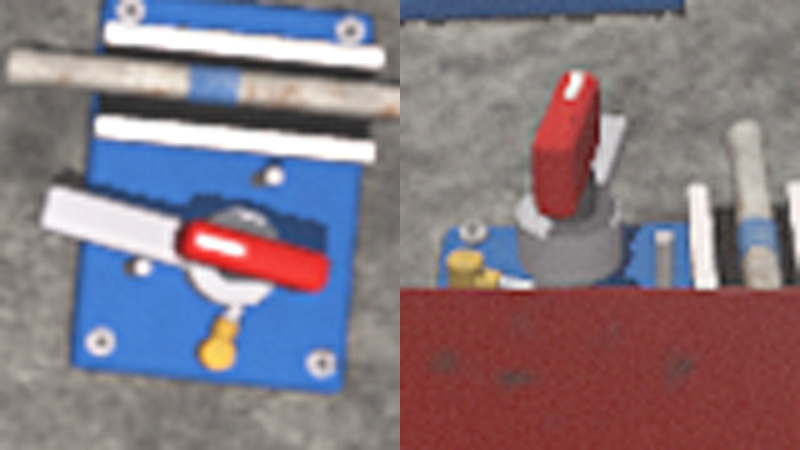

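The crop shows the bar running along the arm, with the arm pointing left in the top view. I'll use centre (476.5,-160) and yaw 75.5°, approach, then descend.

Emit:
step_arm(delta_pos=[[0.002,-0.17,0],[0.002,-0.17,0],[0.002,-0.17,0],[0,0,-0.15],[0,0,-0.15],[0,0,-0.15],[0,0,-0.15],[0,0,-0.1]], spin=[-0.01,-0.01,-0.005,0,0,0,0,0])

```text
time: 3.1
tool_pos: [475.6, -158.0, 89.2]
tcp_rot: [-179.9, -0.0, 75.6]
ft_force: [-0.4, -0.4, 0.1]
finger_gap: 85.4
grip_force: 0.0
```

```bash
python3 - <<'E'
from h import *
a=snap("top","t1.png");b=snap("side","s1.png")
s=r.sense(); print(s["time"],s["tool_pos"],s["tcp_rot"],s["ft_force"])
big=lambda a:cv2.resize(a,None,fx=3,fy=3,interpolation=cv2.INTER_CUBIC)
cv2.imwrite("pics/c1.png",np.hstack([big(a["pixels"][180:300,360:480]),big(b["pixels"][210:330,250:370])]))
E
```

```text
3.2 [ 474.44617284 -157.41576941   88.19029023] [-1.79675541e+02 -5.64290989e-02  7.56459608e+01] [0.0469814  1.16132583 0.73903181]
```

View pics/c1.png

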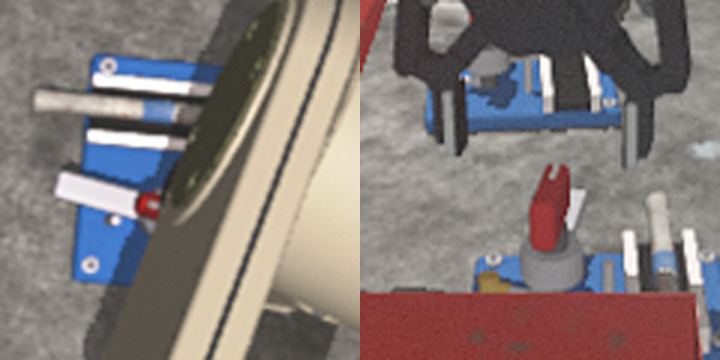

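The side crop shows the bar between the open fingers: fingers at about 453 and 630, bar at about 550. So I'll shift slightly +x, go down and close.

Emit:
step_arm(delta_pos=[[0.008,-0.01,-0.06],[0,0,-0.06],[0,0,-0.04],[0,0,0]], spin=[0,0,0,0])

```text
time: 3.7
tool_pos: [477.8, -160.2, 58.5]
tcp_rot: [-179.9, -0.0, 75.6]
ft_force: [-0.4, -0.4, -0.7]
finger_gap: 85.4
grip_force: 0.0
```

Emit:
step_arm(delta_pos=[[0,0,0],[0,0,0],[0,0,0],[0,0,0],[0,0,0],[0,0,0]], spin=[0,0,0,0,0,0], gripper=-1, squeeze=30)

```text
time: 4.45
tool_pos: [477.2, -160.2, 59.5]
tcp_rot: [-179.8, -0.0, 75.7]
ft_force: [-8.3, 2.3, 9.2]
finger_gap: 13.9
grip_force: 29.2
```

Gripped: 13.9 mm gap matches the bar. Now I'll turn it clockwise.

Emit:
step_arm(delta_pos=[[-0.004,0,0],[0,0,0],[0,0,0],[0,0,0],[0,0,0],[0,0,0],[0,0,0],[0,0,0]], spin=[-0.02,-0.03,-0.03,-0.03,-0.03,-0.03,-0.03,-0.03], squeeze=40)

```text
time: 5.45
tool_pos: [476.9, -160.1, 59.6]
tcp_rot: [-179.9, 0.0, 34.1]
ft_force: [-5.1, 2.6, 6.2]
finger_gap: 13.6
grip_force: 38.9
```

```bash
python3 -c "
from h import *
s=r.sense();print(s['tool_pos'],s['tcp_rot'],s['ft_force'],s['wrist_torque'],s['finger_gap'])"
```

```text
[ 476.9439787  -160.11360794   59.55886042] [-1.79920527e+02  4.73933149e-02  3.40780287e+01] [-5.1074877   2.62215401  6.16347914] [0.39748633 0.80383623 0.04362199] 13.576274217572077
```

Emit:
step_arm(delta_pos=[[0,0,0],[0,0,0],[0,0,0],[0,0,0],[0,0,0],[0,0,0],[0,0,0],[0,0,0]], spin=[-0.03,-0.03,-0.03,-0.03,-0.03,-0.03,-0.02,0])

```text
time: 6.45
tool_pos: [477.0, -160.0, 59.6]
tcp_rot: [-180.0, 0.1, -1.8]
ft_force: [-5.6, 1.9, 6.8]
finger_gap: 13.4
grip_force: 40.0
```

```bash
python3 - <<'E'
from h import *
s=r.sense();print(s['tool_pos'],s['tcp_rot'],s['ft_force'],s['wrist_torque'],s['finger_gap'])
a=snap("top","t2.png");b=snap("side","s2.png")
big=lambda a:cv2.resize(a,None,fx=3,fy=3,interpolation=cv2.INTER_CUBIC)
cv2.imwrite("pics/c2.png",np.hstack([big(a["pixels"][180:300,360:480]),big(b["pixels"][210:330,250:370])]))
E
```

```text
[ 476.98472196 -160.00942117   59.59359198] [-1.79952537e+02  7.82630973e-02 -1.81091828e+00] [-5.58025007  1.91452952  6.78088896] [ 0.49156915  0.7966747  -0.08843688] 13.395327070797292
```

View pics/c2.png

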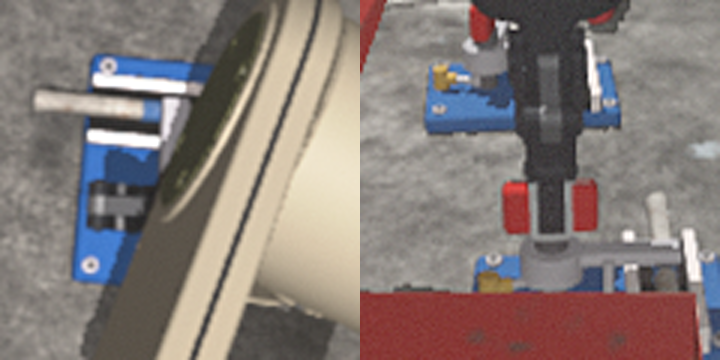

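The bar has turned 77.5°, and the side crop shows the keeper arm lying over the chisel at about (650,250). I'll let go and rise.

Emit:
step_arm(delta_pos=[[0,0,0],[0,0,0],[0,0,0],[0,0,0],[0,0,0.05],[0,0,0.1],[0,0,0.2],[0,0,0.2]], spin=[0,0,0,0,0,0,0,0], gripper=1)

```text
time: 7.55
tool_pos: [477.4, -160.4, 170.9]
tcp_rot: [-180.0, 0.0, -1.8]
ft_force: [-0.1, -0.4, 0.3]
finger_gap: 85.2
grip_force: 0.0
```

Emit:
step_arm(delta_pos=[[0,0.2,0.2],[0,0.2,0.1],[0,0.25,0],[0,0.25,0],[0,0.25,0],[0,0.25,0],[0,0,0],[0,0,0]], spin=[0,0,0,0,0,0,0,0])

```text
time: 8.55
tool_pos: [477.6, 119.4, 229.8]
tcp_rot: [180.0, -0.0, -1.7]
ft_force: [-0.1, -0.4, 0.3]
finger_gap: 85.7
grip_force: 0.0
```

```bash
python3 - <<'E'
from h import *
a=snap("top","t3.png")["pixels"];b=snap("side","s3.png")["pixels"]
s=r.sense();print(s['time'],s['ft_force'])
big=lambda a:cv2.resize(a,None,fx=3,fy=3,interpolation=cv2.INTER_CUBIC)
cv2.imwrite("pics/c3.png",np.hstack([big(a[180:300,360:480]),big(b[210:330,250:370])]))
E
```

```text
8.65 [-0.39708296  0.39796886  0.2621867 ]
```

View pics/c3.png

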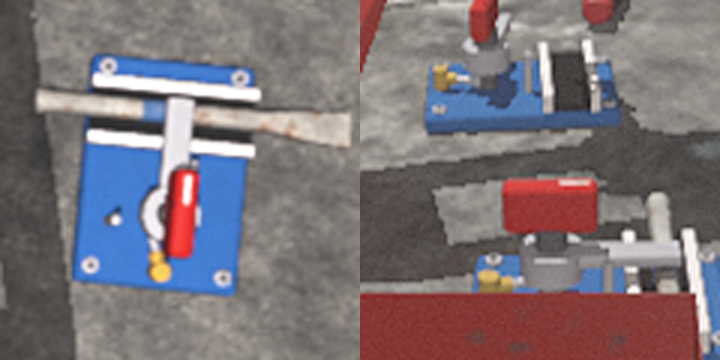

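The keeper arm lies square across the chisel (top crop, about 178,120). The chisel hasn't moved, and the empty clamp is still open.

```bash
python3 -c "
from bench import r
print(r.hand_in())"
```

```text
the job is handed in; nothing more can be done
None
```

I locked the clamp holding the chisel and handed the job in at about 8.7 s: its keeper arm lies across the chisel, the chisel is still in its channel, the empty clamp is open and the gripper is clear; no verdict came back.

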